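# Hang the pail on the weighing stand and set its range rod

### The job

Swing up the red pail's bail and hang the pail, kept upright, on the weighing stand, with the bail lying across both prongs of the fork so that the pail hangs free. Once you have let go of it, pull the stand's range rod out from fully in to its middle click and leave it there. Leave the other things on the bench where they are.

Things in the scene. Friction and masses are not known exactly. Their poses are not given: they have to be found in the camera images.
- pail: Red plastic pail, open at the top, 90 mm tall, 96 mm across at the foot and 116 mm at the rim, 0.35 to 0.65 kg with its bail, loose on the bench. Origin at the centre of its underside, z up. The bail's two pivots lie along the pail's own y axis, 83 mm above its foot. At the start the bail lies flat, sticking out over the pail's own -x side.
- pail_mid (a point): Centre of the pail, half-way up (45 mm above its underside); same axes as the pail.
- bail (a joint): Angle of the bail about its pivots (rad): 0 lying flat towards the pail's -x side (a stop holds it level there), 1.57 upright, 3.14 flat on the +x side. It swings with a slight drag and falls back if let go. The bail is a square-cornered U of steel wire 8 mm thick, 138 mm wide.
- bail_mid (a point): Middle of the bail's crossbar, which runs parallel to the pail's y axis, 115 mm from the pivot line. Its middle 50 mm carries a light wooden grip tube 20 mm thick that spins freely on the wire, so the bail can swing while the tube is pinched; bare wire shows on each side. Lying flat it is 83 mm above the bench and clears the pail's rim by about 45 mm, so go down with the fingers part open.
- stand: Weighing stand, fixed to the bench: grey base plate 250 x 360 mm, 12 mm thick; a mast (at x 20, y -90 mm) carrying a two-pronged steel fork; and a white range box 120 x 120 mm (centre at x 0, y 125 mm), its top 90 mm above the bench. Nothing rises above 285 mm. Origin on the bench; its -x faces the robot, +y to the robot's left, z up.
- fork_seat (a point): Where the middle of the bail's crossbar rests when hung, 243 mm above the bench, half-way between the two prongs; axes as the stand's. The prongs, 10 mm thick, run along the stand's x, 43 mm to either side, and carry the bare wire on both sides of the grip tube (10 mm to spare sideways). Each has a V notch here. A pail hung here clears the base plate by about 30 mm.
- fork_tips (a point): Half-way between the yellow upturned front ends of the two prongs, 35 mm from the fork seat towards the stand's -x; the ends' tops are 39 mm above the seat. The fork is open above; 145 mm behind the seat (+x) the prongs join the mast.
- range_rod (a joint): How far the range rod is pulled out (m): 0 fully in, 0.030 middle click, 0.060 fully out; starts fully in. It slides out along the stand's -x. Leaving a click takes about 5 to 6 N, less as it moves; half-way between clicks it snaps on to the next, and let go near a click it settles within 2 mm of it. A yellow band shows on the rod at the middle click, a red one as well when fully out.
- knob_mid (a point): Middle of the black round knob on the end of the range rod, 55 mm above the bench; axes as the stand's, moves with the rod. The knob is a barrel 28 mm thick and 30 mm long (along the stand's x), with a flange 38 mm across at its outer (-x) end. Fully in, this point is 80 mm out from the box's front face, clear all round.
- tray: Orange open plastic tray, 200 x 260 x 65 mm. Origin at the centre of its underside. A bystander: leave it alone.
- tumbler: Green glass tumbler, 70 mm across, 80 mm tall. Origin at the centre of its underside. A bystander: leave it alone.
- mug: Black mug, 80 mm across, 85 mm tall, handle to one side. Origin at the centre of its underside. A bystander: leave it alone.
- jar: Clear jar with white cap, 76 mm across, 110 mm tall. Origin at the centre of its underside. A bystander: leave it alone.
- brush: Brush lying on the bench, about 200 mm long. Origin at the centre of its underside. A bystander: leave it alone.
- slat: Light wooden slat lying flat, 220 x 35 x 10 mm. Origin at the centre of its underside. A bystander: leave it alone.
- tin: Closed brass-coloured tin, 100 x 70 x 55 mm. Origin at the centre of its underside. A bystander: leave it alone.

How it is judged (in metres and radians):
On the way, in this order (a step that is already met when the one before it is completed fails the run):
1. the pail hangs by its bail on both prongs of the fork, clear of the base, and is let go (distance between bail_mid and fork_seat below 0.03 m and height (world z) of pail above 0.025 m and angle between pail's own z axis and vertical below 0.3 rad and contact force between pail and stand above 1 N and contact force between the fingers and pail below 0.1 N), for 0.3 s.
2. the range rod stands at its middle click (value of joint range_rod between 0.025 and 0.035 m), for 0.2 s.
At the end, for the whole second after the job is handed in: The pail hangs released and still from the fork: the middle of its crossbar within 30 mm of the fork seat, its foot more than 25 mm above the bench, tilted less than 0.3 rad, carried by the stand; and the range rod stands at its middle click (pulled out 25 to 35 mm) and is at rest (all of step 1 and all of step 2 and linear speed of pail below 0.08 m/s and velocity of joint range_rod below 0.01 m/s); the robot touches nothing.
It fails at once if the pail is tipped over (more than 0.8 rad) (angle between pail's own z axis and vertical above 0.8 rad).
It fails at once if another thing on the bench is disturbed (moved more than 40 mm) (distance of any of tray, tumbler, mug, jar, brush, slat, tin from where it was at the start of the episode above 0.04 m).
It also fails if it takes over 70 s, if anything falls off the work surface, if the arm or the gripper's body presses on something with over 40 N, if the wrist force passes 120 N, or if a joint passes its speed limit or range.

### The arm

A 6-joint arm with a two-finger parallel gripper is mounted at the origin on the work surface. World frame = base frame: x ahead of the robot, y to its left, z up, the work surface at z = 0. Lengths are in m, angles in degrees, forces in N, time in s.
With the tool pointing down it reaches from about 0.2 to 0.875 m from the base axis. Payload 3.4 kg.
Tool frame: the origin (TCP) lies midway between the tips of the shut fingers; the grasp point (between the pads) lies 19 mm behind it; z points along the fingers, x is the direction in which the jaws open and shut, and the axes are right-handed (so a half turn about z gives the same grasp; the last joint's range is limited). The gripper opens to 94 mm and grips with 3 to 60 N. Pads are 16 mm wide; open, the fingers measure 119 mm over their backs; the gripper's body (75 mm by 177 mm) begins 78 mm behind the grasp point.
Start: joints at [-77.407, 15.808, 86.224, -0, 77.962, -6.933], TCP at [0.192, -0.542, 0.205] pointing down, gripper open.
Joint ranges: [-165.64, 165.64], [-43.16, 119.46], [12.63, 154.43], [-67.54, 247.53], [6.08, 155.33], [-154.97, 154.97]. Speed limits (degrees/s): [147.25, 147.25, 180, 180, 180, 180].

### API

Orientations are given as [roll, pitch, yaw] about the fixed x, y, z axes, in that order (R = Rz(yaw) Ry(pitch) Rx(roll)).
In Python, from plant import manip gives the robot as it stands. The module is installed in compiled form; this text tells all that it offers.
- The arm moves only by the tool move_arm, never from a script. Its argument "motion" is a list that holds one entry, the list of rows, each a list of 7 numbers: the turn, a rotation vector about the world's x, y, z in rad, then the shift along the world's x, y, z in cm, then the closure in counts, from 0 (fully open) to 255 (shut). A call has exactly 5 rows; each row is the pose to reach, as a shift and turn from the pose measured when the call began; what a row does not reach only later rows make up. A row lasts 1/8 s, in which the tool goes at most 62.5 mm and 10.7 degrees, less where a joint would pass 70% of its speed; a pose out of reach is approached as far as the arm can. A call with a gripper value outside its range is refused whole. The fingers move at their own pace and stop on an object; "squeeze" is the grip in N (left out, the last holds). Time passes only in rows, so rows that repeat a pose let the fingers close, or fill a call up. It gives the time, the measured TCP pose, the force and the opening at its end, in the units of the state.
- manip.get_obs(): the state, without advancing time (a new reading comes with each control period).
- manip.capture(name): name is "scene" or "side" or "wrist"; returns a dict with "frame" (420x560x3 uint8, red, green, blue), "fov_y" (degrees; the focal length in pixels is half the picture's height over the tangent of half this angle, whatever the lens; pixels are square), "cx", "cy" (the principal point, pixels), "rvec" (rotation vector, rad) and "tvec" (3), from world to camera coordinates, as OpenCV has them. Camera axes: x right, y down, z forward; pixel columns grow to the right and rows downward; lengths in m; the calibration is good to about 2 mm. A picture is of the moment at which its call begins. There is no depth.
- manip.finish_job(): hands the job in, once; it reports no verdict.
The state is a dict: "time_s": time; "joint_pos": joint angles; "qd": joint speeds; "tau": joint torques, N m; "ee_pos": TCP position; "eef_rot": TCP orientation; "contact_force": force on the tool from outside, world axes, zero at the start; "torque": the same for the moment, N m; "finger_gap": finger opening in m.
Only numpy, scipy, OpenCV 4.12 (cv2) and the standard library are available. Lean on these libraries where they do the work, as an engineer would, in place of code of your own. Each camera call takes 0.05 s, during which the arm holds its last target. There are 200 camera calls.

## Working session

There is one attempt and no reset: what is moved stays moved. The work goes in short steps, Python scripts to look and compute and a tool call to move; the robot and the scene stay as the last step left them, time stands still between calls to the robot, and variables do not carry over. Pictures are saved under pics/ and viewed, about 8 in all and at most 12, crops included, and the job is handed in when it is done.

Besides the shell and the picture viewer there is one more tool, called as a command line: name --argument value ..., lists and objects as JSON in quotes. move_arm: Moves the arm, as the interface text tells. Its arguments: {"type":"object","properties":{"motion":{"type":"array","items":{"type":"array","items":{"type":"array","items":{"type":"number"}}}},"squeeze":{"type":"number"}},"required":["motion"]}

```bash
mkdir -p pics; cat > h.py <<'E'
import numpy as np, cv2, json, sys
from plant import manip
def cap(n, fn):
    c=manip.capture(n); f=c.pop("frame"); cv2.imwrite(f"pics/{fn}.png",f[:,:,::-1])
    json.dump({k:np.asarray(v).tolist() for k,v in c.items()},open(f"pics/{fn}.json","w")); return c
def load(fn):
    c=json.load(open(f"pics/{fn}.json")); R=cv2.Rodrigues(np.array(c["rvec"],float))[0]; t=np.array(c["tvec"],float).ravel()
    f=210/np.tan(np.radians(c["fov_y"])/2); return R,t,f,c["cx"],c["cy"]
def onz(fn,u,v,z):
    R,t,f,cx,cy=load(fn); d=R.T@np.array([(u-cx)/f,(v-cy)/f,1]); o=-R.T@t
    return (o+d*(z-o[2])/d[2]).round(4)
def proj(fn,P):
    R,t,f,cx,cy=load(fn); p=np.atleast_2d(P)@R.T+t
    return np.c_[f*p[:,0]/p[:,2]+cx,f*p[:,1]/p[:,2]+cy].round(1)
def crop(fn,u0,v0,u1,v1,k,out):
    i=cv2.imread(f"pics/{fn}.png")[v0:v1,u0:u1]; cv2.imwrite(f"pics/{out}.png",cv2.resize(i,None,fx=k,fy=k,interpolation=cv2.INTER_CUBIC))
E
python3 - <<'E'
from h import *
a=cap("scene","s0");b=cap("side","d0")
i=np.hstack([cv2.imread("pics/s0.png"),cv2.imread("pics/d0.png")])
for n in "s0","d0":
    R,t,f,*_=load(n);print(-R.T@t,f,R[2])
print(manip.get_obs())
E
```

```text
[ 1.51557555 -0.04194532  1.37568986] 477.9839026021252 [-0.63745901  0.0159038  -0.77032012]
[0.0326008  0.72572229 1.2516615 ] 403.17782274721606 [ 0.35735966 -0.53787619 -0.76353342]
{'time_s': 0.1, 'joint_pos': array([-7.74065993e+01,  1.58429754e+01,  8.62850727e+01, -4.64201076e-04,
        7.79620235e+01, -6.93332285e+00]), 'qd': array([-0.02397763, -0.08752733, -0.17989939,  0.01316526,  0.05105442,
       -0.01260943]), 'tau': array([ 1.17030020e-03, -4.05454338e+01, -2.37780422e+01,  7.03128241e-02,
        2.99434236e-02, -4.61537275e-05]), 'ee_pos': array([ 0.19207187, -0.54145588,  0.20472155]), 'eef_rot': array([-1.79989578e+02,  8.94676605e-02, -7.04731711e+01]), 'contact_force': array([-0.5442157 ,  0.4925115 , -0.11715788]), 'torque': array([-0.04771453,  0.02677086,  0.00479054]), 'finger_gap': 0.09398731205241724}
```

View pics/s0.png

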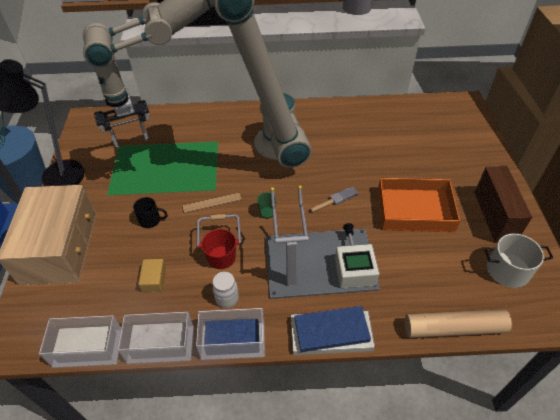

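View pics/d0.png

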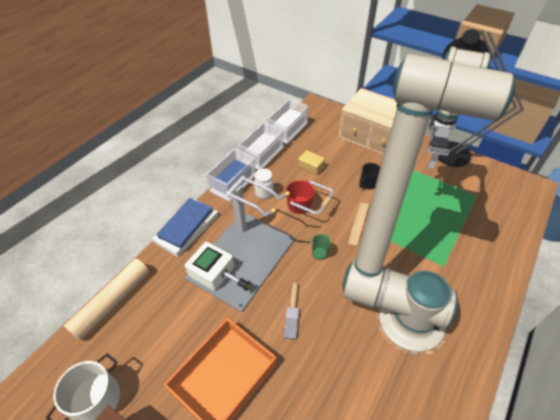

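The scene view shows the pail near (219,247) with its bail towards the robot and the crossbar at (219,217). The stand has yellow fork tips at (274,190) and (300,187), and the knob is near (348,229). I'll enlarge both regions in one picture.

```bash
python3 - <<'E'
from h import *
crop("s0",180,170,390,310,3.8,"s0c")
E
```

```text
(no output)
```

View pics/s0c.png

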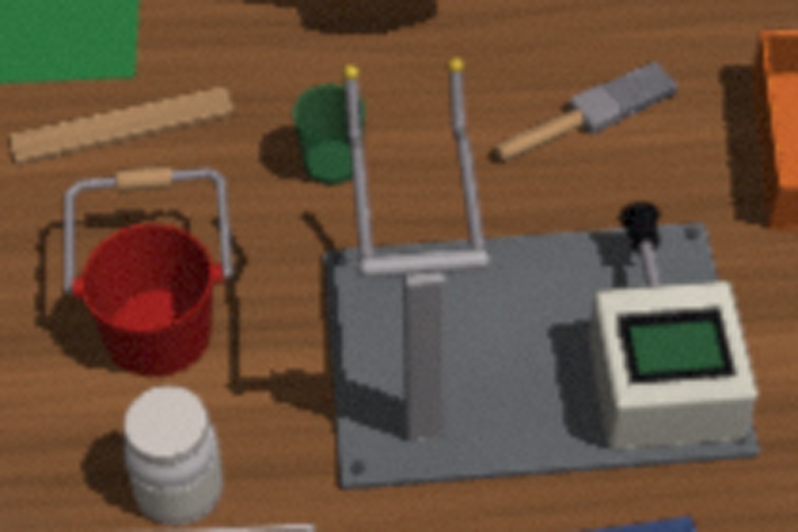

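The crop shows the fork tips at crop (351,71) and (457,64), the grip tube from (117,178) to (171,177), and the pivots at (78,288) and (224,272). The plate corners are at (328,252), (706,227), (757,453) and (342,487), and the knob is at (639,222).

```bash
python3 - <<'E'
from h import *
def m(u,v,z): return onz("s0",u/3.8+180,v/3.8+170,z)
tl,tr=m(351,71,.28),m(457,64,.28); print("tips",tl,tr,np.linalg.norm(tl-tr))
C=[m(*p,.012) for p in [(326,252),(706,226),(757,453),(342,487)]]
for c in C: print("corner",c)
ctr=np.mean(C,0); ax=(C[3]+C[2]-C[0]-C[1]); yaw=np.degrees(np.arctan2(ax[1],ax[0])); print("stand",ctr,yaw,[np.linalg.norm(C[i]-C[i-1]).round(3) for i in range(4)])
ay=C[1]+C[2]-C[0]-C[3]; print("yaw from y",np.degrees(np.arctan2(-ay[0],ay[1])))
print("knob",m(639,222,.055))
g0,g1=m(117,178,.087),m(171,177,.087); print("grip",g0,g1,np.linalg.norm(g0-g1))
p0,p1=m(78,288,.083),m(224,272,.083); print("piv",p0,p1,(p0+p1)/2,np.linalg.norm(p0-p1))
c0,c1=m(70,188,.083),m(222,176,.083);print("bailcorner",c0,c1,(c0+c1)/2,np.linalg.norm(c0-c1))
for n in ["d0"]:
  for nm,P in dict(tl=tl,tr=tr,knob=m(639,222,.055),grip=(g0+g1)/2,pm=(p0+p1)/2).items(): print(nm,proj(n,P))
E
```

```text
tips [ 0.519  -0.0411  0.28  ] [0.5166 0.0456 0.28  ] 0.0867332116319925
corner [ 0.5018 -0.0721  0.012 ]
corner [0.4923 0.2857 0.012 ]
corner [0.7369 0.2904 0.012 ]
corner [ 0.75   -0.0649  0.012 ]
stand [0.62025  0.109775 0.012   ] 1.3832940272361973 [np.float64(0.248), np.float64(0.358), np.float64(0.245), np.float64(0.356)]
yaw from y 1.8152451850030609
knob [0.5165 0.2153 0.055 ]
grip [ 0.4623 -0.2592  0.087 ] [ 0.4641 -0.2098  0.087 ] 0.049432782644718676
piv [ 0.5811 -0.2881  0.083 ] [ 0.5712 -0.1606  0.083 ] [ 0.57615 -0.22435  0.083  ] 0.12788377535872175
bailcorner [ 0.4683 -0.3023  0.083 ] [ 0.4624 -0.1636  0.083 ] [ 0.46535 -0.23295  0.083  ] 0.13882542994711022
tl [[287.1 191.5]]
tr [[272.9 208.5]]
knob [[246.  283.8]]
grip [[325.9 200.8]]
pm [[299.7 191.4]]
```

```bash
python3 - <<'E'
from h import *
crop("d0",180,150,380,300,4,"d0c")
E
```

```text
(no output)
```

View pics/d0c.png

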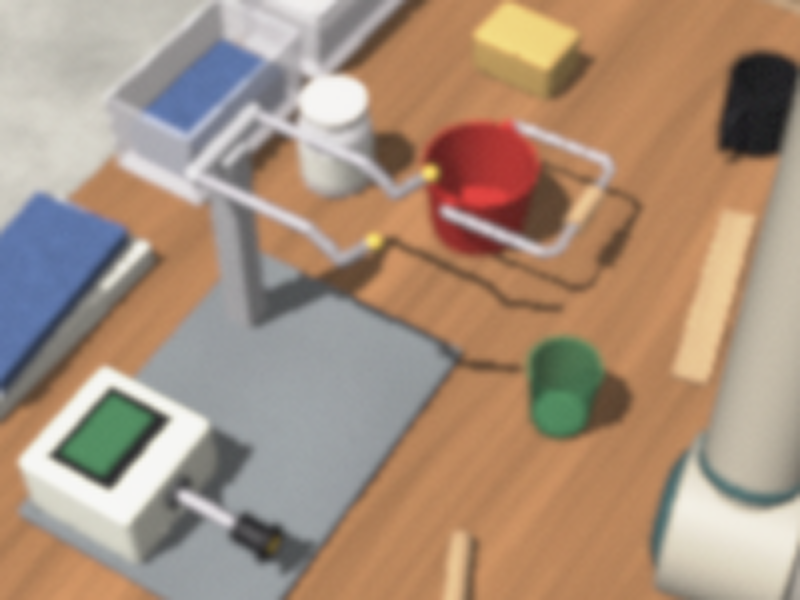

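```bash
python3 - <<'E'
from h import *
def tri(a,b):
    P=[];pts=[]
    for n,(u,v),(k,u0,v0) in (("s0",a,(3.8,180,170)),("d0",b,(4,180,150))):
        R,t,f,cx,cy=load(n);K=np.array([[f,0,cx],[0,f,cy],[0,0,1]]);P.append(K@np.c_[R,t]);pts.append(np.array([u/k+u0,v/k+v0],float))
    X=cv2.triangulatePoints(P[0],P[1],pts[0],pts[1]).ravel();X=X[:3]/X[3]
    return X.round(4),(proj("s0",X)-pts[0]).round(1),(proj("d0",X)-pts[1]).round(1)
L=dict(tipR=((351,71),(430,173)),tipL=((457,64),(373,240)),barR=((362,265),(256,108)),barL=((486,258),(192,175)),
knob=((639,222),(257,535)),corner=((326,252),(460,355)),boxfr=((600,292),(108,370)),grip=((144,177),(583,205)),jar=((166,420),(333,100)),
boxTL=((728,285),(212,432)),pivL=((224,272),(443,210)))
for k,v in L.items(): print(k,*tri(*v))
print(onz("s0",425/3.8+180,440/3.8+170,.012), onz("s0",425/3.8+180,280/3.8+170,.24))
E
```

```text
tipR [ 0.5155 -0.0404  0.2753] [[0.2 0.2]] [[ 0.3 -0.2]]
tipL [0.5137 0.0464 0.2762] [[0.2 0.2]] [[ 0.2 -0.2]]
barR [ 0.6957 -0.039   0.2533] [[0.2 0.2]] [[ 0.2 -0.2]]
barL [0.6936 0.0554 0.2528] [[0. 0.]] [[0.  0.1]]
knob [0.5195 0.2166 0.0574] [[0.5 0.3]] [[ 0.8 -0.4]]
corner [ 0.4968 -0.0707  0.0033] [[0.4 0.3]] [[ 0.6 -0.3]]
boxfr [0.6718 0.1731 0.152 ] [[6.4 2.9]] [[ 7.6 -4.5]]
grip [ 0.4625 -0.234   0.0861] [[0.2 0.1]] [[ 0.2 -0.2]]
jar [ 0.7348 -0.2031  0.1069] [[0.3 0.2]] [[ 0.2 -0.2]]
boxTL [0.6125 0.2377 0.1194] [[-10.7  -5.5]] [[-15.7   6.9]]
pivL [ 0.5731 -0.1587  0.0833] [[0.6 0.4]] [[ 0.6 -0.5]]
[0.7083 0.008  0.012 ] [0.7025 0.0082 0.24  ]
```

The triangulated fork tips, knob and grip agree between the two cameras. The seat is at about (0.551, 0.003, 0.243), the bail grip at (0.4635, -0.234, 0.083) and the pail yaw is about 3.5°. Moving above the bail now.

move_arm --motion '[[[0,0,0.18,2.8,3.2,0,120],[0,0,0.36,5.6,6.4,0,120],[0,0,0.54,8.4,9.6,0,120],[0,0,0.72,11.2,12.8,0,120],[0,0,0.9,14,16,0,120]]]' --squeeze 40

```text
time_s: 0.72
ee_pos: [0.3327, -0.3801, 0.2044]
eef_rot: [-180.0, 0.1, -18.6]
contact_force: [0.4, 0.1, -0.1]
finger_gap: 0.0504
```

move_arm --motion '[[[0,0,0.1,3.3,3.5,0,120],[0,0,0.2,6.5,7,0,120],[0,0,0.3,9.8,10.5,0,120],[0,0,0.39,13.1,14.8,0,120],[0,0,0.39,13.1,14.8,0,120]]]'

```text
time_s: 1.35
ee_pos: [0.4651, -0.2292, 0.2039]
eef_rot: [-179.9, 0.1, 4.1]
contact_force: [-0.5, -0.4, -0.3]
finger_gap: 0.0495
```

```bash
python3 - <<'E'
from h import *
o=manip.get_obs();print(o["time_s"],o["ee_pos"],o["eef_rot"],o["finger_gap"])
cap("wrist","w1"); P=[[.4635,-.234,.083],[.4635,-.234,.19]];print(proj("w1",P))
E
```

```text
1.35 [ 0.46512245 -0.22915061  0.20394549] [-1.79876720e+02  1.17263801e-01  4.05967237e+00] 0.049496518382356476
[[281.  216.6]
 [279.3 255.6]]
```

View pics/w1.png

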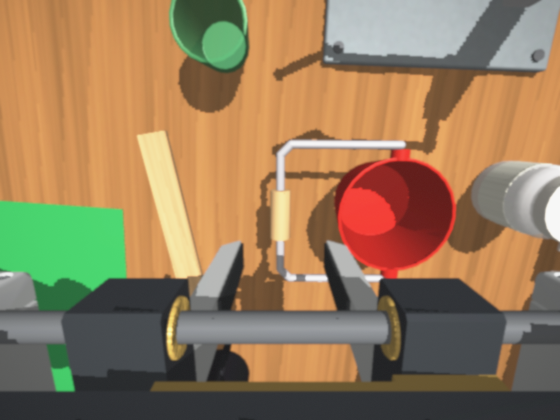

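The wrist view shows the grip tube centred at (281,214), against a prediction of (281,217), and lined up with the jaws. The pivots are near (402,148) and (391,272).

```bash
python3 - <<'E'
from h import *
for p in [(281,214),(281,190),(281,240),(279,160),(280,262),(402,145),(398,277)]: print(p,onz("w1",*p,.083))
E
```

```text
(281, 214) [ 0.4633 -0.2313  0.083 ]
(281, 190) [ 0.4616 -0.207   0.083 ]
(281, 240) [ 0.4653 -0.2588  0.083 ]
(279, 160) [ 0.4577 -0.1779  0.083 ]
(280, 262) [ 0.4659 -0.2831  0.083 ]
(402, 145) [ 0.5737 -0.1554  0.083 ]
(398, 277) [ 0.592  -0.2909  0.083 ]
```

move_arm --motion '[[[0,0,0,-0.2,-0.3,-3.5,120],[0,0,0,-0.2,-0.3,-7,120],[0,0,0,-0.2,-0.3,-10.5,120],[0,0,0,-0.2,-0.3,-14,120],[0,0,0,-0.2,-0.3,-14,120]]]'

```text
time_s: 2.02
ee_pos: [0.4591, -0.2337, 0.0617]
eef_rot: [-179.7, 0.5, 3.8]
contact_force: [0.2, -0.7, -0.4]
finger_gap: 0.05
```

move_arm --motion '[[[0,0,0,0,0,0,255],[0,0,0,0,0,0,255],[0,0,0,0,0,0,255],[0,0,0,0,0,0,255],[0,0,0,0,0,0,255]]]'

```text
time_s: 2.65
ee_pos: [0.4597, -0.2341, 0.0623]
eef_rot: [-179.8, 0.4, 3.8]
contact_force: [0.1, -1.4, 0.3]
finger_gap: 0.019
```

move_arm --motion '[[[0,0,0,0.14,0,1.8,255],[0,0,0,0.56,0,3.55,255],[0,0,0,1.25,0.1,5.2,255],[0,0,0,2.2,0.15,6.75,255],[0,0,0,3.4,0.2,8.1,255]]]'

```text
time_s: 3.28
ee_pos: [0.4921, -0.2317, 0.1436]
eef_rot: [-179.8, 0.6, 3.8]
contact_force: [-2.2, -0.4, 1.0]
finger_gap: 0.019
```

```bash
python3 - <<'E'
from h import *
o=manip.get_obs();print(o["time_s"],o["ee_pos"],o["contact_force"],o["finger_gap"])
E
```

```text
3.275 [ 0.49209549 -0.23169611  0.14355201] [-2.17975954 -0.36328059  0.97602884] 0.01902951586141671
```

move_arm --motion '[[[0,0,0,1.4,0.1,1.2,255],[0,0,0,3.0,0.2,2.2,255],[0,0,0,4.7,0.3,2.9,255],[0,0,0,6.5,0.45,3.3,255],[0,0,0,8.3,0.6,3.6,255]]]'

```text
time_s: 3.9
ee_pos: [0.5749, -0.2257, 0.1793]
eef_rot: [-179.8, 0.7, 3.8]
contact_force: [-0.7, -0.8, -4.6]
finger_gap: 0.0185
```

move_arm --motion '[[[0,0,0,0,0,0.8,255],[0,0,0,0,0,1.6,255],[0,0,0,0,0,2.4,255],[0,0,0,0,0,3.2,255],[0,0,0,0,0,4,255]]]'

```text
time_s: 4.53
ee_pos: [0.5746, -0.2257, 0.2201]
eef_rot: [-179.8, 0.7, 3.8]
contact_force: [-0.4, 0.0, -4.7]
finger_gap: 0.0191
```

```bash
python3 - <<'E'
from h import *
o=manip.get_obs();print(o["time_s"],o["ee_pos"],o["contact_force"],o["finger_gap"])
cap("side","d1");cap("scene","s1")
a=cv2.imread("pics/s1.png")[150:310,160:400];b=cv2.imread("pics/d1.png")[130:290,180:420]
cv2.imwrite("pics/c1.png",cv2.resize(np.hstack([a,b]),None,fx=1.66,fy=1.66))
E
```

```text
4.525 [ 0.57460644 -0.22568366  0.22007539] [-0.41885707  0.03408652 -4.67095427] 0.01906234467317237
```

View pics/c1.png

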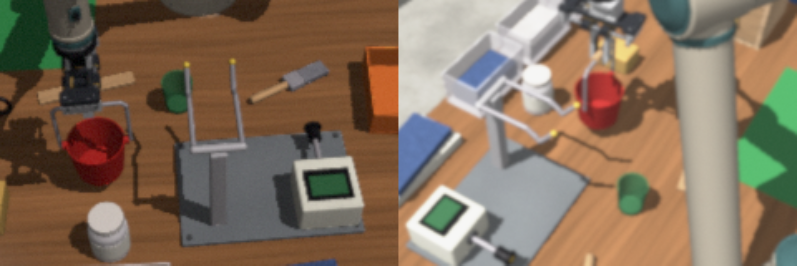

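The pail is lifted clear and hangs upright, with 4.7 N carried. Next I raise it, back it out in front of the fork, then cross sideways.

move_arm --motion '[[[0,0,0,-0.3,0,1.5,255],[0,0,0,-0.9,0,3,255],[0,0,0,-2,0,4.5,255],[0,0,0,-3.5,0,5.8,255],[0,0,0,-5.2,0,6.5,255]]]'

```text
time_s: 5.25
ee_pos: [0.5223, -0.2261, 0.2871]
eef_rot: [-179.9, 0.6, 3.8]
contact_force: [-0.2, -0.5, -4.0]
finger_gap: 0.0196
```

move_arm --motion '[[[0,0,0,-2,0.2,0,255],[0,0,0,-4.2,0.7,0,255],[0,0,0,-6.6,1.5,0,255],[0,0,0,-8.8,2.8,0,255],[0,0,0,-10.4,4.4,0,255]]]'

```text
time_s: 5.88
ee_pos: [0.4163, -0.1814, 0.2872]
eef_rot: [-179.9, 0.6, 3.8]
contact_force: [0.1, 0.3, -5.1]
finger_gap: 0.0187
```

move_arm --motion '[[[0,0,-0.01,-0.5,2,0,255],[0,0,-0.02,-0.8,4.2,0,255],[0,0,-0.03,-0.8,6.5,0,255],[0,0,-0.04,-0.8,8.8,0,255],[0,0,-0.04,-0.8,11,0,255]]]'

```text
time_s: 6.5
ee_pos: [0.4075, -0.0701, 0.2874]
eef_rot: [-179.9, 0.5, 1.5]
contact_force: [-0.2, 0.4, -5.0]
finger_gap: 0.0192
```

move_arm --motion '[[[0,0,0,0,2.2,0,255],[0,0,0,0,4.2,0,255],[0,0,0,0,5.8,0,255],[0,0,0,0,6.8,0,255],[0,0,0,0,7.1,0,255]]]'

```text
time_s: 7.12
ee_pos: [0.4071, 0.0015, 0.2875]
eef_rot: [-179.9, 0.5, 1.5]
contact_force: [0.2, 0.5, -5.2]
finger_gap: 0.0191
```

```bash
python3 - <<'E'
from h import *
o=manip.get_obs();print(o["time_s"],o["ee_pos"],o["contact_force"],o["finger_gap"])
cap("scene","s2");cap("wrist","w2")
a=cv2.resize(cv2.imread("pics/s2.png")[130:270,230:350],None,fx=3,fy=3,interpolation=2);b=cv2.imread("pics/w2.png")[:,60:500]
cv2.imwrite("pics/c2.png",np.hstack([a,b]))
print(proj("w2",[[.516,-.0405,.28],[.5145,.046,.28],[.551,.003,.243]]))
E
```

```text
7.125 [0.40708024 0.00145602 0.28746792] [ 0.24698319  0.53645586 -5.2467747 ] 0.019112292337851798
[[440.8 315.2]
 [459.8 188.8]
 [471.7 238.5]]
```

View pics/c2.png

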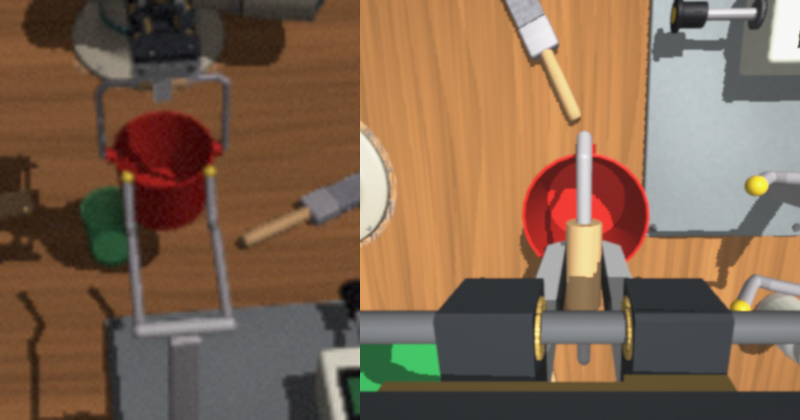

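Left and right yellow tips appear at wrist pixels (457,186) and (442,308). The tube's +y end is at (284,223) and the wire's +y corner at (284,135).

```bash
python3 - <<'E'
from h import *
for p,z in [((457,186),.278),((442,308),.278),((284,223),.308),((284,135),.308),((283,360),.308)]: print(p,onz("w2",*p,z))
E
```

```text
(457, 186) [0.5136 0.0474 0.278 ]
(442, 308) [ 0.5172 -0.0362  0.278 ]
(284, 223) [0.4078 0.0288 0.308 ]
(284, 135) [0.4065 0.0744 0.308 ]
(283, 360) [ 0.4096 -0.057   0.308 ]
```

move_arm --motion '[[[0,0,0,1.2,0,0,255],[0,0,0,3,0,0,255],[0,0,0,5,0,0,255],[0,0,0,7,0.1,0,255],[0,0,0,9,0.1,0,255]]]'

```text
time_s: 7.85
ee_pos: [0.4993, 0.0019, 0.2871]
eef_rot: [-179.9, 0.5, 1.5]
contact_force: [-0.6, 0.1, -4.6]
finger_gap: 0.0186
```

move_arm --motion '[[[0,0,0,2,0,0,255],[0,0,0,3.8,0,0,255],[0,0,0,5,0,0,255],[0,0,0,5.4,0,0,255],[0,0,0,5.4,0,0,255]]]'

```text
time_s: 8.48
ee_pos: [0.5531, 0.0019, 0.287]
eef_rot: [-179.9, 0.6, 1.5]
contact_force: [0.4, 0.5, -5.2]
finger_gap: 0.019
```

```bash
python3 - <<'E'
from h import *
o=manip.get_obs();print(o["time_s"],o["ee_pos"],o["contact_force"],o["finger_gap"])
cap("scene","s3");cap("side","d3")
a=cv2.resize(cv2.imread("pics/s3.png")[140:260,230:350],None,fx=3.3,fy=3.3,interpolation=2);b=cv2.resize(cv2.imread("pics/d3.png")[150:270,210:330],None,fx=3.3,fy=3.3,interpolation=2)
cv2.imwrite("pics/c3.png",np.hstack([a,b]))
E
```

```text
8.475 [0.55305704 0.00194398 0.28695851] [ 0.36749995  0.52960505 -5.16999783] 0.01899015107540358
```

View pics/c3.png

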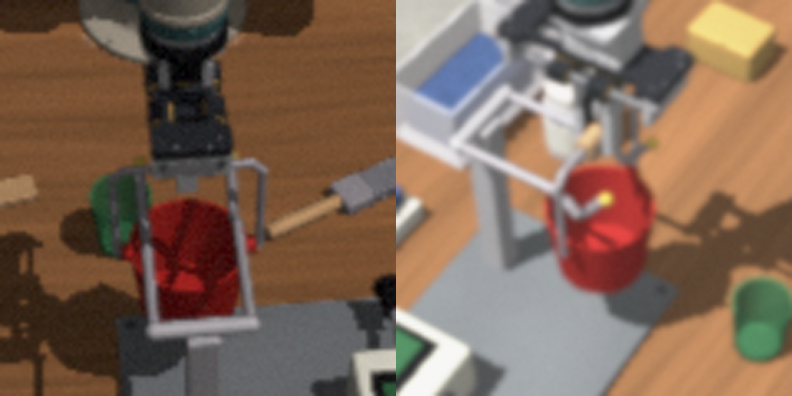

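The bail is above the prongs with its legs outside both of them. Lowering now.

move_arm --motion '[[[0,0,0,-0.3,0.1,-1.2,255],[0,0,0,-0.3,0.1,-2.4,255],[0,0,0,-0.3,0.1,-3.6,255],[0,0,0,-0.3,0.1,-4.6,255],[0,0,0,-0.3,0.1,-5.4,255]]]'

```text
time_s: 9.2
ee_pos: [0.5496, 0.003, 0.2323]
eef_rot: [-179.9, 0.6, 1.5]
contact_force: [-0.7, 0.5, -4.9]
finger_gap: 0.0191
```

move_arm --motion '[[[0,0,0,0,0,-0.3,255],[0,0,0,0,0,-0.6,255],[0,0,0,0,0,-0.9,255],[0,0,0,0,0,-1.1,255],[0,0,0,0,0,-1.1,255]]]'

```text
time_s: 9.82
ee_pos: [0.5502, 0.0029, 0.2231]
eef_rot: [-179.9, 0.4, 1.5]
contact_force: [-1.5, 0.4, 4.1]
finger_gap: 0.0189
```

The stand now carries the load, with the bar at about z 0.244. Releasing.

move_arm --motion '[[[0,0,0,0,0,0.1,200],[0,0,0,0,0,0.1,160],[0,0,0,0,0,0.1,130],[0,0,0,0,0,0.1,130],[0,0,0,0,0,0.1,130]]]'

```text
time_s: 10.45
ee_pos: [0.5503, 0.0029, 0.224]
eef_rot: [-179.9, 0.4, 1.5]
contact_force: [0.3, -1.0, -0.4]
finger_gap: 0.0463
```

move_arm --motion '[[[0,0,0,0,0,1,130],[0,0,0,0,0,3,130],[0,0,0,0,0,6,130],[0,0,0,0,0,9,130],[0,0,0,0,0,12,130]]]'

```text
time_s: 11.08
ee_pos: [0.5503, 0.0029, 0.3458]
eef_rot: [-179.9, 0.4, 1.5]
contact_force: [0.4, 0.2, 0.5]
finger_gap: 0.0461
```

```bash
python3 - <<'E'
from h import *
o=manip.get_obs();print(o["time_s"],o["ee_pos"],o["contact_force"],o["finger_gap"])
cap("scene","s4");cap("side","d4")
a=cv2.resize(cv2.imread("pics/s4.png")[140:260,240:360],None,fx=3.3,fy=3.3,interpolation=2);b=cv2.resize(cv2.imread("pics/d4.png")[170:290,210:330],None,fx=3.3,fy=3.3,interpolation=2)
cv2.imwrite("pics/c4.png",np.hstack([a,b]))
E
```

```text
11.075 [0.55030253 0.00290714 0.34576653] [0.41882193 0.22578589 0.52583925] 0.04606766911315402
```

View pics/c4.png

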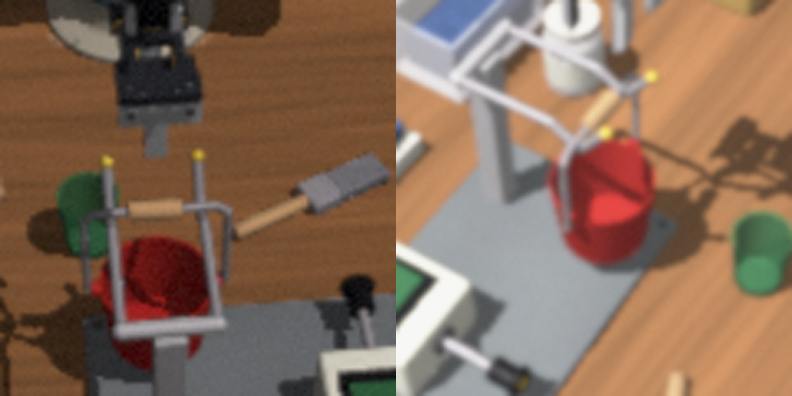

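The pail hangs on both prongs with the tube between them, released. Moving to the knob and turning the jaws across it.

move_arm --motion '[[[0,0,0.15,0,2,0,100],[0,0,0.33,-0.5,6,0,80],[0,0,0.51,-1.5,11,0,60],[0,0,0.69,-2.5,16,0,60],[0,0,0.87,-3.5,21.2,0,60]]]'

```text
time_s: 11.8
ee_pos: [0.5162, 0.216, 0.3469]
eef_rot: [-179.9, 0.1, 51.7]
contact_force: [1.0, -0.0, 0.0]
finger_gap: 0.0718
```

move_arm --motion '[[[0,0,0.18,0,0,-3,60],[0,0,0.36,0,0,-6,60],[0,0,0.54,0,0,-9,60],[0,0,0.7,0,0,-12,60],[0,0,0.7,0,0,-14,60]]]'

```text
time_s: 12.42
ee_pos: [0.5147, 0.2157, 0.2042]
eef_rot: [-179.7, 0.1, 91.8]
contact_force: [0.7, -0.7, 0.0]
finger_gap: 0.0721
```

```bash
python3 - <<'E'
from h import *
o=manip.get_obs();print(o["time_s"],o["ee_pos"],o["eef_rot"],o["contact_force"],o["finger_gap"])
print(onz("w2",372,14,.055),onz("w2",410,14,.055))
cap("wrist","w5"); print(proj("w5",[[.517,.216,.055],[.502,.216,.055],[.532,.216,.055]]))
E
```

```text
12.425 [0.51474931 0.21568487 0.20423722] [-1.79728772e+02  1.07976893e-01  9.18462905e+01] [ 0.68574961 -0.69029156  0.00332579] 0.07208516788628476
[0.505  0.2195 0.055 ] [0.5499 0.2206 0.055 ]
[[282.8 207. ]
 [283.2 193.5]
 [282.3 220.3]]
```

View pics/w5.png

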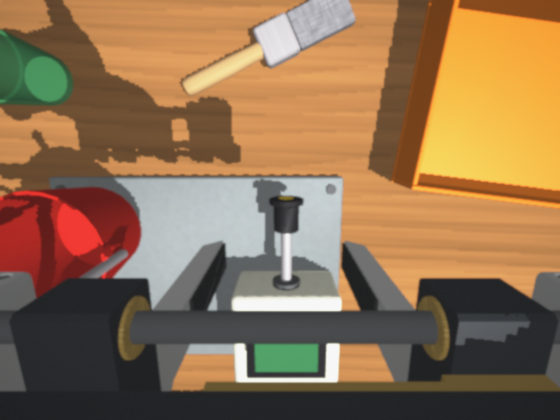

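The wrist view shows the knob's flange at v≈196–205 and its barrel down to v≈232, centred on u≈286. The fingers straddle it.

```bash
python3 - <<'E'
from h import *
for v,z in ((197,.055),(197,.07),(205,.074),(206,.069),(232,.055),(232,.069)): print(v,z,onz("w5",286,v,z))
R,t,*_=load("w5");print(-R.T@t,R[2])
E
```

```text
197 0.055 [0.5057 0.2191 0.055 ]
197 0.07 [0.503  0.2189 0.07  ]
205 0.074 [0.5107 0.2192 0.074 ]
206 0.069 [0.5128 0.2193 0.069 ]
232 0.055 [0.5454 0.2205 0.055 ]
232 0.069 [0.5412 0.2203 0.069 ]
[0.44632246 0.21516119 0.38354452] [ 0.23698184  0.00521173 -0.9715001 ]
```

move_arm --motion '[[[0,0,0,1.3,0.4,-4,60],[0,0,0,1.3,0.4,-8,60],[0,0,0,1.3,0.4,-12,60],[0,0,0,1.3,0.4,-15,60],[0,0,0,1.3,0.4,-16.8,60]]]'

```text
time_s: 13.1
ee_pos: [0.525, 0.2189, 0.032]
eef_rot: [-179.3, 0.2, 91.8]
contact_force: [0.7, -0.5, -0.5]
finger_gap: 0.072
```

move_arm --motion '[[[0,0,0,0,0,0,140],[0,0,0,0,0,0,200],[0,0,0,0,0,0,255],[0,0,0,0,0,0,255],[0,0,0,0,0,0,255]]]' --squeeze 30

```text
time_s: 13.72
ee_pos: [0.5254, 0.2184, 0.0326]
eef_rot: [-179.4, 0.3, 91.8]
contact_force: [-0.9, -0.7, 2.4]
finger_gap: 0.0272
```

The knob is gripped with a gap of 27 mm. Pulling it out along the stand's -x.

move_arm --motion '[[[0,0,0,-0.6,0,0,255],[0,0,0,-1.3,0,0,255],[0,0,0,-2,-0.1,0,255],[0,0,0,-2.6,-0.1,0,255],[0,0,0,-3,-0.1,0,255]]]'

```text
time_s: 14.35
ee_pos: [0.4952, 0.2174, 0.0327]
eef_rot: [-179.4, 0.3, 91.8]
contact_force: [4.4, 0.5, -4.1]
finger_gap: 0.0275
```

move_arm --motion '[[[0,0,0,0,0,0,255],[0,0,0,0,0,0,255],[0,0,0,0,0,0,255],[0,0,0,0,0,0,255],[0,0,0,0,0,0,255]]]'

```text
time_s: 14.98
ee_pos: [0.4952, 0.2174, 0.0326]
eef_rot: [-179.4, 0.3, 91.9]
contact_force: [1.4, 0.2, -1.5]
finger_gap: 0.0271
```

It moved 30 mm and the residual force is small. Releasing and retreating.

move_arm --motion '[[[0,0,0,0,0,0,180],[0,0,0,0,0,0,100],[0,0,0,0,0,0,60],[0,0,0,0,0,0,60],[0,0,0,0,0,0,60]]]'

```text
time_s: 15.6
ee_pos: [0.4951, 0.2174, 0.0327]
eef_rot: [-179.4, 0.3, 91.8]
contact_force: [-0.9, 0.4, 0.7]
finger_gap: 0.064
```

move_arm --motion '[[[0,0,0,0,0,3,60],[0,0,0,0,0,7,60],[0,0,0,0,0,11,60],[0,0,0,0,0,15,60],[0,0,0,0,0,18,60]]]'

```text
time_s: 16.23
ee_pos: [0.4954, 0.2175, 0.2146]
eef_rot: [-179.5, 0.2, 91.8]
contact_force: [0.6, -0.4, -0.7]
finger_gap: 0.0717
```

```bash
python3 - <<'E'
from h import *
o=manip.get_obs();print(o["time_s"],o["ee_pos"],o["contact_force"],o["finger_gap"])
cap("side","d6");cap("wrist","w6")
a=cv2.resize(cv2.imread("pics/d6.png")[170:310,190:330],(400,400),interpolation=2);b=cv2.resize(cv2.imread("pics/w6.png")[130:330,180:380],(400,400),interpolation=2)
cv2.imwrite("pics/c6.png",np.hstack([a,b]))
E
```

```text
16.225 [0.49539097 0.21750657 0.21463326] [ 0.64900673 -0.41160349 -0.69810306] 0.07165711147848124
```

View pics/c6.png

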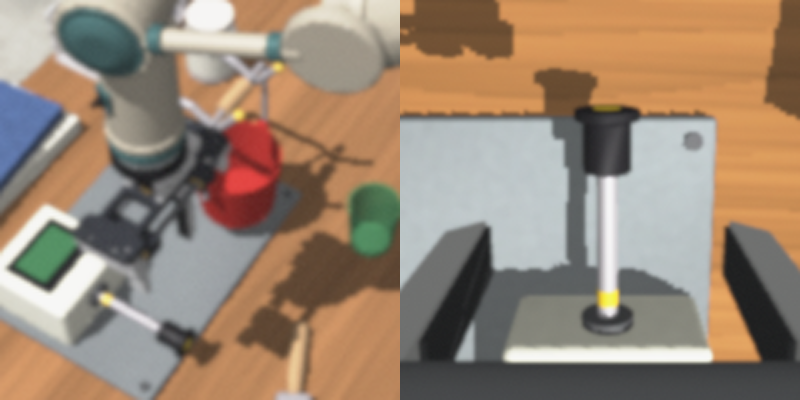

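The yellow band shows on the rod and no red one, so it is at the middle click. The pail still hangs upright from the fork, and the gripper is clear. Handing in.

```bash
python3 -c "
from plant import manip
print(manip.finish_job())"
```

```text
the job is handed in; nothing more can be done
None
```

I swung the bail up by its grip tube, hung the pail on the fork and let it go. I then pulled the range rod out to its middle click, backed the arm clear and handed the job in. The clock stood at about 16 s of the 70 s allowed, and hand-in reports no verdict.

**Last checks:**
- **Pail:** it hangs upright from both prongs. The crossbar came to rest at about 0.244 m high, against 0.243 m for the seat, and the wrist force fell to about zero on release.
- **Range rod:** the knob moved 30 mm. The yellow band shows on the rod and no red one does.
- **Gripper:** it was clear, with the wrist force near zero.
- **Other things on the bench:** I saw none of them move, but I did not measure them afterwards.

**One disagreement:** the fork and knob positions did not fit the base plate's centre, taken as the stand's origin, by about 4 to 6 cm. I used the positions measured directly in the pictures, and the grasp and the hanging both came out right.

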